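# Tare the beaker on the laboratory balance

### The job

Tare the beaker that stands on the balance: first wake the balance with its round power key, then push the sliding glass cover of the draught shield fully shut, and only then press the long tare bar; press each key right down and let it go. Once the cover is shut do not press the power key again, and never press the two small square keys. Pick nothing up, and leave the beaker and the glassware round the balance where they stand.

Things in the scene. Friction and masses are not known exactly. Their poses are not given: they have to be found in the camera images.
- balance: Fixed white balance, in mm: 325 deep, 210 wide, housing 70 high. Origin: bench under its middle; x from front (key panel, robot side) to back, y to its left, z up. Grey panel at the front slopes 12 deg, rising to the back (x -165 to -55). Behind it a glass draught shield, x -45 to 135, y -90 to 90, top at 166, with a sliding cover. Keys in one row at x -135; a flat display lies behind them.
- power_key_top (a point): Centre of the top of the round power key (19 mm across, white, 6 proud of the panel), left end of the key row: balance x -136, y +80, z 55 mm. z points out of the panel (12 deg from vertical, leaning to the front), x up the slope to the back, y to the balance's left. Moves with the key.
- power_key (a joint): Travel of the power key: 0 up, 0.004 m fully down (pressed: above 0.003). It moves along the panel's normal; a straight push down works too. A spring of 1.2 N (up) to 4 N (fully down) brings it up again.
- tare_key_top (a point): Centre of the top of the tare bar (18 mm deep x 44 mm long across the panel, white, 6 proud), right end of the key row: balance x -136, y -72, z 55 mm. Axes as for the power key. Moves with the key.
- tare_key (a joint): Travel of the tare bar, as for the power key: 0 up, 0.004 m fully down, 4 N.
- menu_key (a joint): Travel of the left small square key (14 x 14 mm, white, 6 proud, in the key row at balance y +35): not to be pressed. 0 up, 0.004 m down.
- print_key (a joint): Travel of the right small square key (14 x 14 mm, white, 6 proud, in the key row at balance y -8): not to be pressed. 0 up, 0.004 m down.
- cover (a joint): Opening of the sliding cover: 0 shut, grows as it slides to the back (balance +x), at most 0.1 m; starts at 0.05 to 0.09. Glass plate 180 x 172 x 5 mm in a thin grey frame, its top 171 mm above the bench, 0.25 kg, about 1.5 N of friction; it stays where it is left and meets a firm stop when shut.
- cover_catch (a point): Middle of the upright back face of the black thumb catch near the cover's front edge: a wedge 60 mm wide (y), 16 high above the glass, sloping to the front. The point is 8 above the glass, 179 above the bench; cover shut: balance x -17, y 0. Push this face to the front (-x) to shut. Behind it 150 mm of glass is free for fingertips to stand over. Axes as the balance; moves with the cover.
- pan (a point): Centre of the top of the round steel weighing pan (116 mm across), 85 above the bench, inside the shield, at balance x = +45.
- beaker: Empty glass beaker (sizes in mm), 42 across, 58 high, about 45 g, loose on the pan inside the shield; it stays below the cover. Origin: centre of its underside.
- jar: Reagent jar of brown glass with a white cap and paper label, in mm 60 across, 105 high, loose on the bench beside the balance. Origin: centre of its underside.
- flask: Conical glass flask, in mm 64 across at the foot, 104 high, loose on the bench beside the balance. Origin: centre of its underside.
- dish: Open glass petri dish, in mm 88 across, 15 high, loose on the bench beside the front part of the balance. Origin: centre of its underside.
Mind the look-alikes: they are no part of the job. Leave any pink or turquoise look-alike of the beaker alone.

How it is judged:
On the way, in this order (a step that is already met when the one before it is completed fails the run):
1. the power key is pressed right down while the cover is still open (value of joint power_key above 0.003 m and value of joint cover above 0.01 m), for 0.04 s.
2. the cover is pushed fully shut, the keys being up (value of joint cover below 0.003 m and value of joint each of power_key, tare_key below 0.001 m), for 0.1 s.
3. the tare bar is pressed right down with the cover shut (value of joint tare_key above 0.003 m and value of joint cover below 0.004 m and value of joint power_key below 0.001 m), for 0.04 s.
At the end, for the whole second after the job is handed in: the cover is shut to within 4 mm, all four keys are up, the beaker stands upright and still on the pan within 10 mm of where it was, and the jar, flask and dish are within 10 mm of where they were (value of joint cover below 0.004 m and value of joint each of power_key, tare_key, menu_key, print_key below 0.001 m and distance between beaker and pan below 0.035 m and angle between beaker's own z axis and vertical below 0.1 rad and linear speed of beaker below 0.02 m/s and distance of each of beaker, jar, flask, dish from where it was at the start of the episode below 0.01 m); the robot touches nothing.
It fails at once if the tare bar is pressed while the cover is open (value of joint tare_key above 0.002 m and value of joint cover above 0.005 m).
It fails at once if the power key is pressed again with the cover shut (which would switch the balance off) (value of joint power_key above 0.002 m and value of joint cover below 0.005 m).
It fails at once if one of the small square keys is pressed (value of joint any of menu_key, print_key above 0.002 m).
It fails at once if the beaker is lifted, shifted by more than 10 mm or tipped (distance of beaker from where it was at the start of the episode above 0.01 m or angle between beaker's own z axis and vertical above 0.2 rad).
It fails at once if the jar, flask or dish is lifted, shifted by more than 10 mm or tipped (distance of any of jar, flask, dish from where it was at the start of the episode above 0.01 m or angle between any of jar, flask, dish's own z axis and vertical above 0.2 rad).
It also fails if it takes over 58 s, if anything falls off the work surface, if the arm or the gripper's body presses on something with over 40 N, if the wrist force passes 120 N, or if a joint passes its speed limit or range.

### The arm

A 7-joint arm with a two-finger parallel gripper is mounted at the origin on the work surface. World frame = base frame: x ahead of the robot, y to its left, z up, the work surface at z = 0. Lengths are in m, angles in rad, forces in N, time in s.
With the tool pointing down it reaches from about 0.4 to 0.875 m from the base axis. Payload 19.3 kg.
Tool frame: the origin (TCP) lies at the very end of the fingers, on their centre line; the grasp point (between the pads) lies 19 mm behind it; z points along the fingers, y is the line along which they close (so a half turn about z gives the same grasp; the last joint's range is limited). The gripper opens to 85 mm and grips with 20 to 120 N. Pads are 22 mm wide; open, the fingers measure 114 mm over their backs; the gripper's body (76 mm by 85 mm) begins 54 mm behind the grasp point. The pads swing forward as they close: fully open they stand 13 mm farther back than shut.
Start: joints at [1.058, 0.521, -0.036, 1.599, 0.021, 1.021, -0.113], TCP at [0.268, -0.565, 0.231] pointing down, gripper open.
Joint ranges: [-2.91, 2.91], [-0.3, 2.13], [-1.5, 1.42], [0.17, 2.43], [-1.26, 4.41], [0.16, 1.93], [-2.52, 2.52]. Speed limits (rad/s): [1.89, 1.89, 2.39, 2.39, 3.01, 3.01, 3.01].

### API

Orientations are given as [roll, pitch, yaw] about the fixed x, y, z axes, in that order (R = Rz(yaw) Ry(pitch) Rx(roll)).
In Python, from workcell import bot gives the robot as it stands.
- The arm moves only by the tool servo_tool, never from a script. Its argument "plan" is a list of rows, each a list of 7 numbers: the finger opening in cm, from 0 to 8.54, then the shift along the tool's x, y, z in cm, then the turn, a rotation vector about the tool's x, y, z in degrees. In form: [[fingers, x, y, z, wx, wy, wz], ...]. A call has 1 to 10 rows; each row is the pose to reach, as a shift and turn from the pose commanded when the call began, along the tool's axes at that moment; what a row does not reach only later rows make up. A row lasts 1/10 s, in which the tool goes at most 50 mm and 8.59 degrees, less where a joint would pass 70% of its speed; a pose out of reach is approached as far as the arm can. A call with a gripper value outside its range is refused whole. The fingers move at their own pace and stop on an object; "force" is the grip in N (left out, the last holds). Time passes only in rows, so rows that repeat a pose let the fingers close. It gives the time, the measured TCP pose, the force, the opening and the grip force at its end, in the units of the state.
- bot.observe(): the state, without advancing time (a new reading comes with each control period).
- bot.grab_frame(name): name is "scene" or "top" or "wrist"; returns a dict with "frame" (384x512x3 uint8, blue, green, red), "mtx" (3x3 intrinsics, pixels), "k1" (the pictures are not rectified: a ray, as slopes to the right and down, at radius r is drawn at 1 + k1 r^2 times it, then the intrinsics apply), "R" (3x3) and "t" (3): a world point X has camera coordinates R X + t; the wrist camera has in their place "T_tool_cam" (4x4, takes a point from camera to tool coordinates, whose origin is the TCP and whose axes are the flange's). Camera axes: x right, y down, z forward; pixel columns grow to the right and rows downward; lengths in m; the calibration is good to about 2 mm. A picture is of the moment at which its call begins: read the wrist's pose just before it. There is no depth.
- bot.job_done(): hands the job in; it is judged then, once.
The state is a dict: "clock": time; "qpos": joint angles; "qd": joint speeds; "joint_efforts": joint torques, N m; "position": TCP position; "tool_rot": TCP orientation; "force": force on the tool from outside, world axes, zero at the start; "moment": the same for the moment, N m; "grip_width": finger opening in m; "finger_force": force on a finger pad.
Only numpy, scipy, OpenCV 4.12 (cv2) and the standard library are available. Lean on these libraries where they do the work, as an engineer would, in place of code of your own. Each camera call takes 0.05 s, during which the arm holds its last target. There are 200 camera calls.

## Working session

There is one attempt and no reset: what is moved stays moved. The work goes in short steps, Python scripts to look and compute and a tool call to move; the robot and the scene stay as the last step left them, time stands still between calls to the robot, and variables do not carry over. Pictures are saved under pics/ and viewed, at most 10 in all, crops included, and the job is handed in when it is done.

Besides the shell and the picture viewer there is one more tool, called after "Call:" as a command line: name --pt "numbers of a row" for each row, then --argument value for the rest. servo_tool: Moves the arm, as the interface text tells. Its arguments: {"type":"object","properties":{"plan":{"type":"array","items":{"type":"array","items":{"type":"number"}}},"force":{"type":"number"}},"required":["plan"]}

```bash
mkdir -p pics; python3 - <<'E'
from workcell import bot
import cv2,numpy as np
for n in("scene","top"):
    f=bot.grab_frame(n);cv2.imwrite(f"pics/{n}0.png",f["frame"]);np.savez(f"{n}0.npz",**{k:v for k,v in f.items()})
    print(n,f["mtx"],f["k1"],-f["R"].T@f["t"])
s=bot.observe();print(s["clock"],s["position"],s["tool_rot"],s["force"])
E
```

```text
scene [[415.38172892   0.         259.42689519]
 [  0.         415.38172892 192.7350123 ]
 [  0.           0.           1.        ]] 0.026658993692400504 [1.21287821 0.26656322 1.03290004]
top [[350.81288176   0.         256.06920436]
 [  0.         350.81288176 193.64870868]
 [  0.           0.           1.        ]] -0.11107870925871975 [0.55420659 0.04404933 0.86500364]
0.1 [ 0.26763675 -0.56446336  0.2307716 ] [-3.14054742e+00  6.15718145e-05  4.42783750e-01] [-0.11710662  0.46856079 -0.72584165]
```

View pics/top0.png

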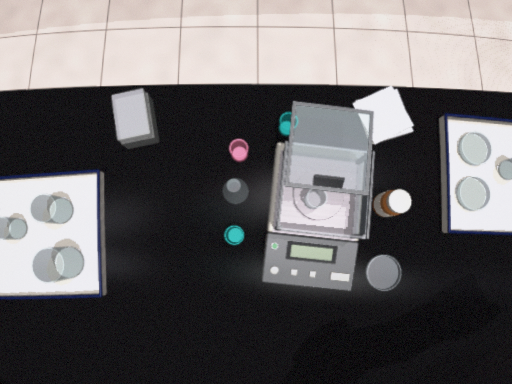

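View pics/scene0.png

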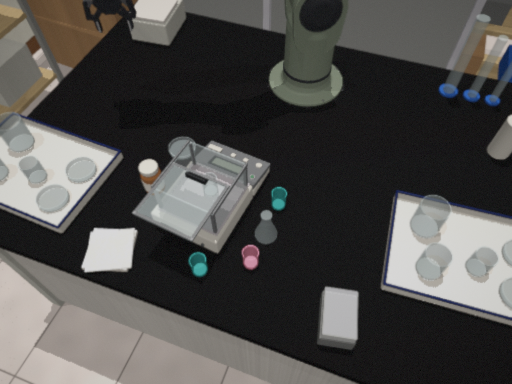

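The top view shows the key row: power key, round, at (275,270); small squares at (294,272) and (313,274); tare bar at (341,277). The catch is at (329,182), with the cover open towards the back (top). Possible mix-ups: the green LED dot (275,246) for the power key, and the squares for the keys. I'll measure and check these in one close crop.

```bash
cat > h.py <<'E'
import numpy as np,cv2
def ray(f,p):
    K=f["mtx"];d=np.array([(p[0]-K[0,2])/K[0,0],(p[1]-K[1,2])/K[1,1]])
    u=d.copy()
    for _ in range(20):u=d/(1+float(f["k1"])*(u@u))
    R=f["R"];return -R.T@f["t"],R.T@np.array([u[0],u[1],1])
def onz(f,p,z):
    c,d=ray(f,p);return c+d*(z-c[2])/d[2]
def proj(f,X):
    x=f["R"]@X+f["t"];u=x[:2]/x[2];u=u*(1+float(f["k1"])*(u@u));return f["mtx"][:2,:2]@u+f["mtx"][:2,2]
E
python3 - <<'E'
from h import *
f=np.load("top0.npz");im=f["frame"]
g=cv2.cvtColor(im,cv2.COLOR_BGR2GRAY)
roi=g[258:290,262:358]
m=(roi>150).astype(np.uint8)
n,l,st,ce=cv2.connectedComponentsWithStats(m)
pts=[]
for i in range(1,n):
    if st[i,4]<8: continue
    w=np.where(l==i,roi.astype(float)-90,0);ys,xs=np.nonzero(w);ww=w[ys,xs]
    p=np.array([(xs*ww).sum()/ww.sum()+262,(ys*ww).sum()/ww.sum()+258]);print(st[i],p,onz(f,p,.055))
    pts.append(p)
# catch black blob
r=g[165:200,300:360];m=(r<40).astype(np.uint8);n,l,st,ce=cv2.connectedComponentsWithStats(m)
for i in range(1,n):
    if st[i,4]>30:print("catch",st[i]+[300,165,0,0,0],ce[i]+[300,165],onz(f,ce[i]+[300,165],.179))
cv2.imwrite("pics/crop.png",cv2.resize(im[95:295,255:405],None,fx=3,fy=3,interpolation=cv2.INTER_CUBIC))
E
```

```text
[48  0 22  3 35] [322.44685752 258.36031589] [ 0.50288652 -0.12005265  0.055     ]
[ 8  8  9  9 65] [274.05220719 269.76588766] [ 0.47803063 -0.00837475  0.055     ]
[29 11  7  7 46] [293.90005984 271.77139437] [ 0.47311709 -0.05374703  0.055     ]
[47 13  8  7 44] [312.42444261 273.77105698] [ 0.46810571 -0.0962906   0.055     ]
[ 68  14  20  10 160] [339.54770061 276.45920274] [ 0.46104808 -0.15912335  0.055     ]
```

View pics/crop.png

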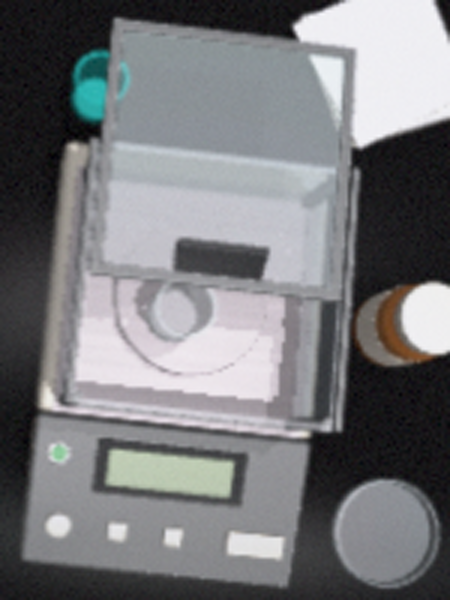

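The crop confirms the choice: the power key is the round white one at lower left, then the two squares, then the long tare bar at lower right. The green LED sits above the power key. The black catch is near the front edge of the open cover.

Balance yaw is about -6.4°, with the power key at (0.478,-0.008) and the tare bar at (0.461,-0.159). I'll move above the power key with the fingers closed and aligned to the balance.

Call:
servo_tool --pt "0 2.1 -2.1 0 0 0 3.2" --pt "0 5 -4.9 0 0 0 6.4" --pt "0 8 -7.8 0 0 0 9.6" --pt "0 11 -10.7 0 0 0 12.8" --pt "0 14 -13.6 0 0 0 16" --pt "0 17 -16.5 0 0 0 19.2" --pt "0 20 -19.4 0 0 0 22.4" --pt "0 23 -22.3 0 0 0 25.6" --pt "0 26 -25.2 0 0 0 28.8" --pt "0 29 -28.1 0 0 0 31.8"

```text
clock: 1.1
position: [0.4096, -0.1849, 0.2313]
tool_rot: [3.142, 0.0, -0.115]
force: [0.4, -0.5, -0.0]
grip_width: 0.0002
finger_force: 0.0
```

```bash
cat > w.py <<'E'
import sys
from scipy.spatial.transform import Rotation as Ro
from workcell import bot
import numpy as np
def todo(X,yaw=-.112):
    s=bot.observe();R=Ro.from_euler("xyz",s["tool_rot"]);T=Ro.from_euler("xyz",[np.pi,0,yaw])
    print(round(s["clock"],2),s["position"].round(4),s["tool_rot"].round(3),s["force"].round(1),s["grip_width"])
    print("shift cm",(R.inv().apply(np.array(X)-s["position"])*100).round(2),"turn",np.degrees((R.inv()*T).as_rotvec()).round(2))
if __name__=="__main__":todo([float(a) for a in sys.argv[1:4]])
E
python3 w.py .476 -.008 .11
python3 - <<'E'
from h import *
f=np.load("top0.npz")
x=np.array([.9937,-.112]);y=np.array([.112,.9937])
ks=np.array([[.47803,-.00837],[.47312,-.05375],[.46811,-.09629],[.46105,-.15912]]);yb=[.080,.035,-.008,-.072]
d=ks[0]-ks[3];y=d/np.linalg.norm(d);x=np.array([y[1],-y[0]]);print("yaw",np.arctan2(x[1],x[0]))
O=np.mean([k+.136*x-b*y for k,b in zip(ks,yb)],0);print("O",O)
for p in[(313.5,174.5),(344,177.5)]:
    X=onz(f,p,.187)[:2]-O;print("catch back top edge bal",X@x,X@y)
print("shut catch",O-.017*x)
E
```

```text
1.1 [ 0.4096 -0.1849  0.2313] [ 3.142  0.    -0.115] [ 0.4 -0.5 -0. ] 0.00016439079463337783
shift cm [  4.57 -18.34  12.13] turn [ 0.    0.   -0.15]
yaw -0.11216406635693586
O [ 0.60424352 -0.10329986]
catch back top edge bal 0.06737214035458435 0.03175715944848869
catch back top edge bal 0.0683279899303605 -0.02938248561410869
shut catch [ 0.58735035 -0.10139707]
```

Call:
servo_tool --pt "0 1 -3.6 1.5 0 0 0" --pt "0 2 -7.3 3.5 0 0 0" --pt "0 3 -11 6 0 0 0" --pt "0 4 -14.7 8.5 0 0 0" --pt "0 4.6 -18.3 11 0 0 0" --pt "0 4.6 -18.3 12.1 0 0 0" --pt "0 4.6 -18.3 12.1 0 0 0"

```text
clock: 1.8
position: [0.4746, -0.0093, 0.1088]
tool_rot: [3.141, 0.003, -0.11]
force: [-0.3, -1.1, 0.2]
grip_width: -0.0001
finger_force: 0.0
```

```bash
python3 w.py .476 -.008 .057; python3 - <<'E'
from workcell import bot
import cv2
cv2.imwrite("pics/w1.png",bot.grab_frame("wrist")["frame"])
E
```

```text
1.8 [ 0.4746 -0.0093  0.1088] [ 3.141e+00  3.000e-03 -1.100e-01] [-0.3 -1.1  0.2] -0.00013538029847751887
shift cm [ 0.14 -0.15  5.18] turn [0.03 0.18 0.09]
```

View pics/w1.png

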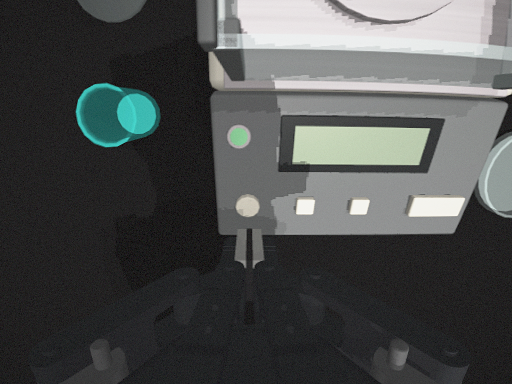

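The wrist view shows the power key at (247,206), the squares at (305,206) and (359,206), the tare bar at (436,206) and the closed fingertips at (249,232), in line with the power key. I'll cross-check the key position with this view.

```bash
python3 - <<'E'
from workcell import bot
from h import *
from scipy.spatial.transform import Rotation as Ro
s=bot.observe();f=dict(bot.grab_frame("wrist"))
R=Ro.from_euler("xyz",s["tool_rot"]).as_matrix();T=np.eye(4);T[:3,:3]=R;T[:3,3]=s["position"]
W=T@f["T_tool_cam"];f["R"]=W[:3,:3].T;f["t"]=-W[:3,:3].T@W[:3,3]
print(s["position"],s["tool_rot"])
for p in[(247,205.5),(436,206)]:print(onz(f,p,.055))
E
```

```text
[ 0.47502286 -0.01028884  0.10988003] [ 3.14097328e+00  1.71386329e-03 -1.12165300e-01]
[ 0.47813159 -0.00900852  0.055     ]
[ 0.46028525 -0.16049412  0.055     ]
```

Call:
servo_tool --pt "0 0 -0.1 1.5 0 0 0" --pt "0 0.1 -0.1 3 0 0 0" --pt "0 0.1 -0.1 4.2 0 0 0" --pt "0 0.1 -0.1 5 0 0 0" --pt "0 0.1 -0.1 5.3 0 0 0" --pt "0 0.1 -0.1 5.5 0 0 0" --pt "0 0.1 -0.1 5.6 0 0 0" --pt "0 0.1 -0.1 5.6 0 0 0"

```text
clock: 2.7
position: [0.477, -0.0092, 0.0546]
tool_rot: [3.142, -0.001, -0.112]
force: [-0.5, -0.8, 1.8]
grip_width: -0.0
finger_force: 1.3
```

Call:
servo_tool --pt "0 0 0 0.1 0 0 0" --pt "0 0 0 0.2 0 0 0" --pt "0 0 0 0.3 0 0 0" --pt "0 0 0 0.35 0 0 0" --pt "0 0 0 0.35 0 0 0" --pt "0 0 0 0.35 0 0 0"

```text
clock: 3.3
position: [0.4774, -0.0091, 0.0518]
tool_rot: [-3.141, -0.002, -0.112]
force: [-4.0, -3.0, 28.1]
grip_width: 0.0002
finger_force: 14.2
```

Key bottomed at 28 N. Lifting and moving to a point above the glass, behind the catch.

Call:
servo_tool --pt "0 0 0 -1 0 0 0" --pt "0 0 0 -4 0 0 0" --pt "0 0 0 -8 0 0 0" --pt "0 0 0 -12 0 0 0" --pt "0 0 0 -16 0 0 0" --pt "0 0 0 -18.5 0 0 0" --pt "0 0 0 -18.5 0 0 0"

```text
clock: 4.0
position: [0.478, -0.0088, 0.239]
tool_rot: [-3.141, -0.005, -0.112]
force: [0.7, -0.9, -0.3]
grip_width: 0.0004
finger_force: 0.0
```

```bash
python3 w.py .7016 -.1143 .22
```

```text
4.0 [ 0.478  -0.0088  0.239 ] [-3.141 -0.005 -0.112] [ 0.7 -0.9 -0.3] 0.0004403602175410118
shift cm [23.39  7.98  2.01] turn [-0.05 -0.29 -0.01]
```

Call:
servo_tool --pt "0 2.5 1 0 0 0 0" --pt "0 6 2 0 0 0 0" --pt "0 10 3.4 0 0 0 0" --pt "0 14 4.8 0 0 0 0" --pt "0 18 6.2 0 0 0 0" --pt "0 21.5 7.4 0 0 0 0" --pt "0 23.4 8 0.5 0 0 0" --pt "0 23.4 8 1.5 0 0 0" --pt "0 23.4 8 1.5 0 0 0"

```text
clock: 4.9
position: [0.699, -0.1142, 0.2179]
tool_rot: [-3.141, 0.004, -0.112]
force: [-1.9, 1.0, 0.8]
grip_width: -0.0001
finger_force: 0.0
```

```bash
python3 w.py .7016 -.1143 .177; python3 - <<'E'
from workcell import bot
import cv2
a=bot.grab_frame("wrist")["frame"];b=bot.grab_frame("scene")["frame"]
cv2.imwrite("pics/w2.png",cv2.hconcat([cv2.resize(a,(400,300)),cv2.resize(b[100:280,120:360],(400,300))]))
E
```

```text
4.9 [ 0.699  -0.1142  0.2179] [-3.141  0.004 -0.112] [-1.9  1.   0.8] -0.00014464415578116334
shift cm [ 0.27 -0.02  4.09] turn [-0.02  0.23 -0.  ]
```

View pics/w2.png

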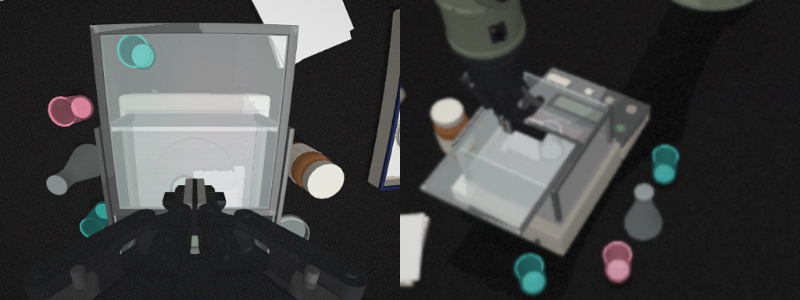

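The wrist view (left) puts the fingertips at (197,185), just behind the black catch at (195,200) and over the glass. The scene view agrees. Next I'll descend to about 6 mm above the glass.

Call:
servo_tool --pt "0 0.1 0 1 0 0 0" --pt "0 0.1 0 2.2 0 0 0" --pt "0 0.1 0 3.2 0 0 0" --pt "0 0.1 0 3.8 0 0 0" --pt "0 0.1 0 4 0 0 0" --pt "0 0.1 0 4 0 0 0"

```text
clock: 5.6
position: [0.7012, -0.1148, 0.1805]
tool_rot: [-3.142, 0.0, -0.112]
force: [0.3, -0.0, -0.2]
grip_width: 0.0
finger_force: 0.0
```

```bash
python3 w.py .5983 -.1026 .177; python3 - <<'E'
from workcell import bot
import cv2
cv2.imwrite("pics/w3.png",bot.grab_frame("wrist")["frame"])
E
```

```text
5.6 [ 0.7012 -0.1148  0.1805] [-3.142  0.    -0.112] [ 0.3 -0.  -0.2] 3.658537324150956e-05
shift cm [-10.36  -0.06   0.36] turn [-0.    0.02 -0.01]
```

View pics/w3.png

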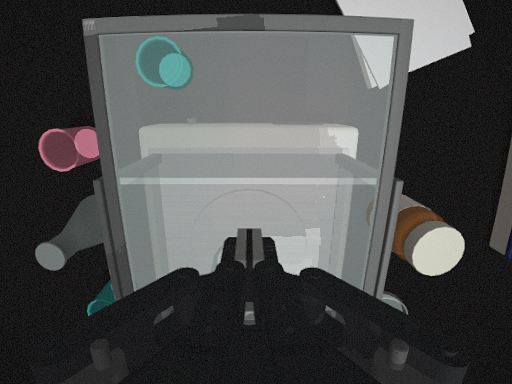

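The fingers stand over the glass at (250,235), clear behind the catch. I'll drop 4 mm and push to the front.

Call:
servo_tool --pt "0 0 0 0.4 0 0 0" --pt "0 -0.5 0 0.4 0 0 0" --pt "0 -1.2 0 0.4 0 0 0" --pt "0 -1.8 0 0.4 0 0 0" --pt "0 -2.5 0 0.4 0 0 0" --pt "0 -3.5 0 0.4 0 0 0" --pt "0 -4.6 0 0.4 0 0 0" --pt "0 -5.8 0 0.4 0 0 0" --pt "0 -7 0 0.4 0 0 0" --pt "0 -8 0 0.4 0 0 0"

```text
clock: 6.65
position: [0.621, -0.1058, 0.177]
tool_rot: [-3.142, -0.001, -0.112]
force: [1.3, 0.0, -1.6]
grip_width: 0.0001
finger_force: 0.9
```

```bash
python3 w.py .5983 -.1026 .177
```

```text
6.65 [ 0.621  -0.1058  0.177 ] [-3.142e+00 -1.000e-03 -1.120e-01] [ 1.3  0.  -1.6] 0.00010777823165396619
shift cm [-2.29 -0.06  0.  ] turn [-0.   -0.03 -0.02]
```

Call:
servo_tool --pt "0 -0.7 0 0 0 0 0" --pt "0 -1.2 0 0 0 0 0" --pt "0 -1.6 0 0 0 0 0" --pt "0 -1.9 0 0 0 0 0" --pt "0 -2.1 0 0 0 0 0" --pt "0 -2.3 0 0 0 0 0" --pt "0 -2.5 0 0 0 0 0" --pt "0 -2.5 0 0 0 0 0"

```text
clock: 7.45
position: [0.5966, -0.1031, 0.1767]
tool_rot: [3.142, 0.0, -0.112]
force: [-0.4, -0.3, 0.0]
grip_width: 0.0003
finger_force: 0.0
```

Call:
servo_tool --pt "0 -0.1 0 0 0 0 0" --pt "0 -0.2 0 0 0 0 0" --pt "0 -0.3 0 0 0 0 0" --pt "0 -0.4 0 0 0 0 0" --pt "0 -0.5 0 0 0 0 0" --pt "0 -0.5 0 0 0 0 0" --pt "0 -0.5 0 0 0 0 0"

```text
clock: 8.15
position: [0.596, -0.103, 0.1771]
tool_rot: [-3.141, -0.009, -0.112]
force: [31.3, -4.9, -20.3]
grip_width: 0.0
finger_force: 15.6
```

Firm stop at 31 N. Backing off and lifting, then I'll check the cover.

Call:
servo_tool --pt "0 0.5 0 0 0 0 0" --pt "0 1.5 0 0 0 0 0" --pt "0 2.5 0 -0.5 0 0 0" --pt "0 2.5 0 -2 0 0 0" --pt "0 2.5 0 -4.5 0 0 0" --pt "0 2.5 0 -6 0 0 0" --pt "0 2.5 0 -6 0 0 0"

```text
clock: 8.85
position: [0.6175, -0.1054, 0.2397]
tool_rot: [-3.142, -0.003, -0.112]
force: [0.5, 0.0, -0.3]
grip_width: 0.0004
finger_force: 0.0
```

```bash
python3 w.py .459 -.1595 .239; python3 - <<'E'
from workcell import bot
import cv2
a=bot.grab_frame("wrist")["frame"];b=bot.grab_frame("top")["frame"]
cv2.imwrite("pics/w4.png",cv2.hconcat([cv2.resize(a,(400,400)),cv2.resize(b[95:295,220:420],(400,400))]))
E
```

```text
8.85 [ 0.6175 -0.1054  0.2397] [-3.142e+00 -3.000e-03 -1.120e-01] [ 0.5  0.  -0.3] 0.00036751549053602647
shift cm [-15.15   7.15   0.02] turn [-0.   -0.19 -0.02]
```

View pics/w4.png

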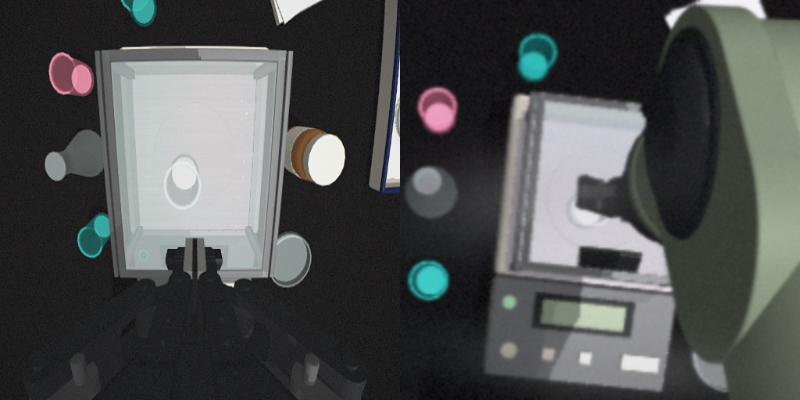

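The cover's edges line up with the shield and the catch sits at its front edge, top-view crop (610,260), so the cover is shut. The beaker is standing on the pan. Now moving above the tare bar.

Call:
servo_tool --pt "0 -1.5 0.7 0 0 0 0" --pt "0 -4 1.9 0 0 0 0" --pt "0 -7 3.3 0 0 0 0" --pt "0 -10 4.7 0 0 0 0" --pt "0 -13 6.1 0 0 0 0" --pt "0 -15.1 7.1 0 0 0 0" --pt "0 -15.1 7.1 3 0 0 0" --pt "0 -15.1 7.1 7 0 0 0" --pt "0 -15.1 7.1 11 0 0 0" --pt "0 -15.1 7.1 13 0 0 0"

```text
clock: 9.95
position: [0.4569, -0.1584, 0.1037]
tool_rot: [-3.141, 0.004, -0.112]
force: [0.4, -0.2, 1.4]
grip_width: -0.0001
finger_force: 0.0
```

Call:
servo_tool --pt "0 0 0 0 0 0 0" --pt "0 0 0 1 0 0 0" --pt "0 0 0 2 0 0 0" --pt "0 0 0 2.5 0 0 0" --pt "0 0 0 2.5 0 0 0"

```text
clock: 10.45
position: [0.4587, -0.1589, 0.0815]
tool_rot: [-3.142, 0.0, -0.112]
force: [0.2, -0.1, -0.1]
grip_width: -0.0003
finger_force: 0.0
```

```bash
python3 w.py .459 -.1598 .051; python3 - <<'E'
from workcell import bot
import cv2
cv2.imwrite("pics/w5.png",bot.grab_frame("wrist")["frame"])
E
```

```text
10.45 [ 0.4587 -0.1589  0.0815] [-3.142  0.    -0.112] [ 0.2 -0.1 -0.1] -0.0003484059217642424
shift cm [0.04 0.09 3.05] turn [-0.    0.02 -0.01]
```

View pics/w5.png

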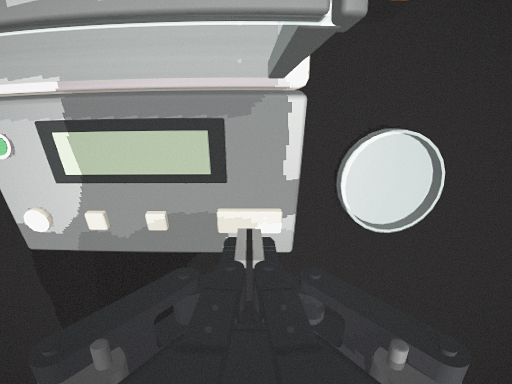

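The tips at (250,232) are over the middle of the tare bar at (250,220), clear of the print key at (157,220). Pressing.

Call:
servo_tool --pt "0 0 0.1 1 0 0 0" --pt "0 0.1 0.1 2 0 0 0" --pt "0 0.1 0.1 2.5 0 0 0" --pt "0 0.1 0.1 2.7 0 0 0" --pt "0 0.1 0.1 2.8 0 0 0" --pt "0 0.1 0.1 2.9 0 0 0" --pt "0 0.1 0.1 3 0 0 0" --pt "0 0.1 0.1 3.1 0 0 0" --pt "0 0.1 0.1 3.1 0 0 0"

```text
clock: 11.4
position: [0.4602, -0.1601, 0.0519]
tool_rot: [3.141, -0.001, -0.112]
force: [-4.9, 2.6, 29.0]
grip_width: 0.0001
finger_force: 14.4
```

Bottomed at 29 N, same height as the power key. Releasing.

Call:
servo_tool --pt "0 0 0 -0.5 0 0 0" --pt "0 0 0 -2 0 0 0" --pt "0 0 0 -5 0 0 0" --pt "0 0 0 -9 0 0 0" --pt "0 0 0 -13 0 0 0" --pt "0 0 0 -16 0 0 0" --pt "0 0 0 -18 0 0 0" --pt "0 0 0 -18 0 0 0" --pt "0 0 0 -18 0 0 0"

```text
clock: 12.3
position: [0.4595, -0.16, 0.2308]
tool_rot: [3.142, -0.0, -0.112]
force: [0.3, -0.1, -0.5]
grip_width: -0.0002
finger_force: 0.0
```

```bash
python3 - <<'E'
from workcell import bot
s=bot.observe();print(s["position"],s["force"],s["clock"])
print(bot.job_done())
E
```

```text
[ 0.45951149 -0.16003395  0.23075115] [ 0.32768491 -0.07115119 -0.49072378] 12.3
the job is handed in; nothing more can be done
None
```

I pressed the power key right down, pushed the cover to its stop, pressed the tare bar right down and released it, then handed the job in at 12.3 s; no verdict was returned.

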